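# Lift a specimen jar to the camera on a screw stage

### The job

First release the lift's lock by swinging its red-ended lever fully away from you, then take the blue-capped jar from the tray and set it down gently, upright, in the middle of the round stage. Crank the blue handwheel clockwise until you feel it come to its stop at the top, back it off a quarter turn, then swing the lever fully back towards you to lock the lift. Turn the wheel only while the lock is released, and leave the jar on the stage and everything else on the bench where it was.

Things in the scene. Friction and masses are not known exactly. Their poses are not given: they have to be found in the camera images.
- lift: specimen lift, fixed: grey base plate 200 x 440 x 15 mm. Origin: centre of its underside, on the bench; x from its front (robot side) to its back, z up. At x = 0 it carries the handwheel (axis y = -140 mm), round stage (y = 50 mm) and lock lever (y = 170 mm). A black camera stands behind the stage, lens front 133 mm beyond the stage's axis, top 204 mm above the bench
- lock_lever (a joint): angle of the lock lever about the lift's y axis: 0 = leaning 0.5 rad towards the lift's front (-x, robot side): locked; 1.0 = leaning 0.5 rad to the back (+x): released. Stays where it is left; moves with about 1 N at the tip
- lock_lever_tip (a point): centre of the red ball (26 mm diameter) at the end of the lock lever, an upright 10 mm bar 80 mm long from its pivot, which lies 37 mm above the bench at the lift's x = 0, y = 170 mm. The ball travels 77 mm along the lift's x, in an arc 107 to 117 mm above the bench
- handwheel (a joint): angle of the handwheel about its upright axis: grows as it turns clockwise seen from above and raises the stage 2.4 mm per rad (15 mm a turn). Hard stop at the top at 16.0; it starts 1.4 to 2.1 turns short of that. Stiff enough to stay where it is left; turns with about 3 to 4 N at the crank knob
- wheel_hub (a point): point on the handwheel's axis at the height of its rim's centre line (120 mm above the bench). Blue rim of 55 mm radius, bar 12 mm thick, three spokes
- crank_knob (a point): centre of the black crank knob that stands upright on the handwheel 50 mm from its axis: cylinder 22 mm diameter, 47 mm tall, its middle 31 mm above the rim's centre line (151 mm above the bench); it spins freely about its own upright axis, so the hand need not turn while it goes round
- stage_top (a point): centre of the top face of the round aluminium stage (90 mm diameter, a thin blue circle in the middle); 75 mm above the bench with the handwheel at 0, 113 mm at its stop; z up, x and y as the lift's
- sample_center (a point): the jar to lift: amber glass jar, blue screw cap, 46 mm diameter, 70 mm tall, 120 g, standing upright on the tray; which of the tray's three places is whose changes each time. The point is on its axis half-way up (35 mm above its underside)
- sample: the same blue-capped jar, origin at the centre of its underside
- jar_white_center (a point): leave alone: amber glass jar, white screw cap, 46 mm diameter, 70 mm tall, 120 g, standing upright on the tray; which of the tray's three places is whose changes each time. The point is on its axis half-way up (35 mm above its underside)
- jar_yellow_center (a point): leave alone: amber glass jar, yellow screw cap, 46 mm diameter, 70 mm tall, 120 g, standing upright on the tray; which of the tray's three places is whose changes each time. The point is on its axis half-way up (35 mm above its underside)
- tray: grey tray, fixed, 270 x 85 mm, rim 12 mm high, 4 mm walls and a 4 mm floor; the jars stand on its floor in a row along its x axis, 80 mm apart. Origin: centre of its underside
- petri: leave alone: low covered dish, 90 mm diameter, 18 mm high
- timer: leave alone: small white timer, 60 x 80 x 28 mm
- lens_brush: leave alone: flat brush 160 mm long, lying
- beaker: leave alone: glass beaker, 68 mm diameter, 85 mm tall
Mind the look-alikes: they are no part of the job. Leave any pink look-alike of the sample alone.

How it is judged:
On the way, in this order (a step that is already met when the one before it is completed fails the run):
1. the lock lever is swung to the back (released: past 0.8 of 1.0) (value of joint lock_lever above 0.8 rad), for 0.1 s.
2. the blue-capped jar stands upright, let go, within 20 mm of the stage's centre (horizontal distance between sample_center and stage_top below 0.02 m and z of sample_center in the frame of stage_top between 0.029 and 0.041 m and angle between sample_center's own z axis and vertical below 0.12 rad and contact force between the fingers and sample below 0.05 N and linear speed of sample below 0.03 m/s), for 0.2 s.
3. the handwheel is cranked to its top stop (within 0.08 rad) (value of joint handwheel above 15.92 rad), for 0.05 s.
4. the handwheel rests a quarter turn back from the stop (90 degrees, give or take 24) (value of joint handwheel between 14.009 and 14.849 rad and velocity of joint handwheel between -0.1 and 0.1 rad/s), for 0.2 s.
5. the lock lever is swung back to the front (locked: below 0.2) (value of joint lock_lever below 0.2 rad), for 0.1 s.
At the end, for the whole second after the job is handed in: The blue-capped jar stands upright and at rest, let go, within 20 mm of the stage's centre; the handwheel rests 90 degrees back from its top stop, give or take 24 degrees; the lock lever is back at the front (below 0.2 rad); the other jars and things on the bench are within 30 mm of where they were (all of step 2 and all of step 4 and value of joint lock_lever below 0.2 rad and distance of each of jar_white_center, jar_yellow_center, petri, timer, lens_brush, beaker from where it was at the start of the episode below 0.03 m); the robot touches nothing.
It fails at once if the handwheel is turned while the lock is on (lever below 0.4) (value of joint lock_lever below 0.4 rad and (velocity of joint handwheel above 0.6 rad/s or velocity of joint handwheel below -0.6 rad/s)).
It fails at once if the blue-capped jar is tipped by more than 35 degrees (angle between sample_center's own z axis and vertical above 0.61 rad).
It fails at once if the blue-capped jar is dropped (falls free faster than 0.6 m/s) (contact force between the fingers and sample below 0.01 N and linear speed of sample above 0.6 m/s).
It fails at once if another jar or thing on the bench is moved by more than 30 mm (distance of any of jar_white_center, jar_yellow_center, petri, timer, lens_brush, beaker from where it was at the start of the episode above 0.03 m).
It also fails if it takes over 72 s, if anything falls off the work surface, if the arm or the gripper's body presses on something with over 40 N, if the wrist force passes 120 N, or if a joint passes its speed limit or range.

### The arm

A 6-joint arm with a two-finger parallel gripper is mounted at the origin on the work surface. World frame = base frame: x ahead of the robot, y to its left, z up, the work surface at z = 0. Lengths are in m, angles in rad, forces in N, time in s.
With the tool pointing down it reaches from about 0.3 to 1 m from the base axis. Payload 5.1 kg.
Tool frame: the origin (TCP) lies at the very end of the fingers, on their centre line; the grasp point (between the pads) lies 19 mm behind it; z points along the fingers, y is the direction in which the jaws open and shut (so a half turn about z gives the same grasp; the last joint's range is limited). The gripper opens to 95 mm and grips with 3 to 60 N. Pads are 20 mm wide; open, the fingers measure 119 mm over their backs; the gripper's body (75 mm by 180 mm) begins 59 mm behind the grasp point.
Start: joints at [1.056, 0.124, 1.65, -0, 1.367, -0.083], TCP at [0.272, 0.59, 0.215] pointing down, gripper open.
Joint ranges: [-2.61, 2.61], [-1.02, 2.33], [0.03, 2.71], [-1.35, 4.49], [0.32, 2.68], [-2.91, 2.91]. Speed limits (rad/s): [2.57, 2.57, 3.14, 3.14, 3.14, 3.14].

### API

Orientations are given as a rotation vector (axis times angle).
In Python, from bench import readout, imaging, arm gives the robot as it stands. The module is installed in compiled form; this text tells all that it offers.
- The arm moves only by the tool carry_out, never from a script. Its argument "targets" is a list of rows, each a list of 7 numbers: the turn, a rotation vector about the tool's x, y, z in degrees, then the shift along the tool's x, y, z in m, then the gripper's target within -1 to 1 (shut at 1, half-way at 0, fully open at -1). In form: [[rx, ry, rz, dx, dy, dz, jaw], ...]. A call has 1 to 10 rows; each row shifts and turns the pose as measured when the row begins, along the tool's axes as they then stand; what a row does not reach is not made up. A row lasts 1/10 s, in which the tool goes at most 50 mm and 8.59 degrees, less where a joint would pass 70% of its speed; a pose out of reach is approached as far as the arm can. A call is refused whole if a number of a shift passes 0.05 or a number of a turn 8.59, either way. A call with a gripper value outside its range is refused whole. The fingers move at their own pace and stop on an object; "newtons" is the grip in N (left out, the last holds). Time passes only in rows, so rows that do not move let the fingers close. It gives the time, the measured TCP pose, the force and the opening at its end, in the units of the state.
- readout.state(): the state, without advancing time (a new reading comes with each control period).
- imaging.capture(name): name is "scene" or "top" or "wrist"; returns a dict with "image" (384x512x3 uint8, blue, green, red), "vfov" (degrees; the focal length in pixels is half the picture's height over the tangent of half this angle, whatever the lens; pixels are square), "cx", "cy" (the principal point, pixels), "eye" and "attitude" of the camera in the world. Camera axes: x right, y down, z forward; pixel columns grow to the right and rows downward; lengths in m; the calibration is good to about 2 mm. A picture is of the moment at which its call begins. There is no depth.
- arm.hand_in(): hands the job in, once; it reports no verdict.
The state is a dict: "time_s": time; "joint_pos": joint angles; "joint_velocities": joint speeds; "joint_efforts": joint torques, N m; "ee_pos": TCP position; "eef_rot": TCP orientation; "contact_force": force on the tool from outside, world axes, zero at the start; "torque": the same for the moment, N m; "finger_gap": opening from 0.0 (shut) to 1.0 (fully open).
Only numpy, scipy, OpenCV 4.12 (cv2) and the standard library are available. Lean on these libraries where they do the work, as an engineer would, in place of code of your own. Each camera call takes 0.05 s, during which the arm holds its last target. There are 200 camera calls.

## Working session

There is one attempt and no reset: what is moved stays moved. The work goes in short steps, Python scripts to look and compute and a tool call to move; the robot and the scene stay as the last step left them, time stands still between calls to the robot, and variables do not carry over. Pictures are saved under pics/ and viewed, about 8 in all and at most 12, crops included, and the job is handed in when it is done.

Besides the shell and the picture viewer there is one more tool, called as a command line: name --pt "numbers of a row" for each row, then --argument value for the rest. carry_out: Moves the arm, as the interface text tells. Its arguments: {"type":"object","properties":{"targets":{"type":"array","items":{"type":"array","items":{"type":"number"}}},"newtons":{"type":"number"}},"required":["targets"]}

```bash
mkdir -p pics
cat > h.py <<'E'
import numpy as np, cv2
from scipy.spatial.transform import Rotation as R
from bench import readout, imaging, arm
def rot(a):
    a=np.array(a,float)
    return a if a.shape==(3,3) else (R.from_rotvec(a).as_matrix() if a.size==3 else R.from_quat(a).as_matrix())
def cap(n,f):
    c=imaging.capture(n); cv2.imwrite('pics/'+f,c['image']); return c
def px(c,u,v,z):
    f=192/np.tan(np.radians(c['vfov'])/2)
    d=rot(c['attitude'])@np.array([(u-c['cx'])/f,(v-c['cy'])/f,1]); e=np.array(c['eye'])
    return e+d*(z-e[2])/d[2]
def proj(c,p):
    f=192/np.tan(np.radians(c['vfov'])/2)
    q=rot(c['attitude']).T@(np.array(p)-np.array(c['eye'])); return np.array([c['cx']+f*q[0]/q[2],c['cy']+f*q[1]/q[2]])
def tool(p):  # world displacement to tool axes
    s=readout.state(); return rot(s['eef_rot']).T@(np.array(p)-np.array(s['ee_pos']))
E
python3 - <<'E'
from h import *
import pickle
print(readout.state())
o={}
for n in('scene','top'):
    c=cap(n,n+'0.png'); o[n]=c; print({k:v for k,v in c.items() if k!='image'})
    cv2.imwrite('pics/%s0b.png'%n,cv2.resize(c['image'],(800,600),interpolation=cv2.INTER_CUBIC))
pickle.dump(o,open('o.pkl','wb'))
E
```

```text
{'time_s': 0.0, 'joint_pos': array([ 1.05640838e+00,  1.24520513e-01,  1.65165556e+00, -1.75087729e-05,
        1.36748028e+00, -8.25867177e-02]), 'joint_velocities': array([-0.00010626, -0.00083167,  0.00073865, -0.00112692,  0.00048583,
       -0.00045028]), 'joint_efforts': array([-5.83544061e-04, -4.17603528e+01, -3.59935963e+01,  7.74426595e-02,
        4.90873761e-02, -1.76987528e-04]), 'ee_pos': array([0.27174091, 0.58977595, 0.21338797]), 'eef_rot': array([-0.67288239, -3.06807989,  0.00310566]), 'contact_force': array([-0.68739745, -0.33840802,  1.10692656]), 'torque': array([0.02673118, 0.00615469, 0.01908078]), 'finger_gap': 1.0037181527270154}
{'vfov': 57.694815350165946, 'cx': 251.0420892628219, 'cy': 193.88836823554846, 'eye': array([ 0.99519663, -0.12349965,  0.99396997]), 'attitude': array([-2.21167769, -1.5313674 ,  0.40587911])}
{'vfov': 51.583938653054105, 'cx': 256.23664738080515, 'cy': 187.8597575958417, 'eye': array([0.35570101, 0.04980228, 1.49648439]), 'attitude': array([-2.1733705 ,  2.17229991, -0.14015057])}
```

View pics/top0b.png

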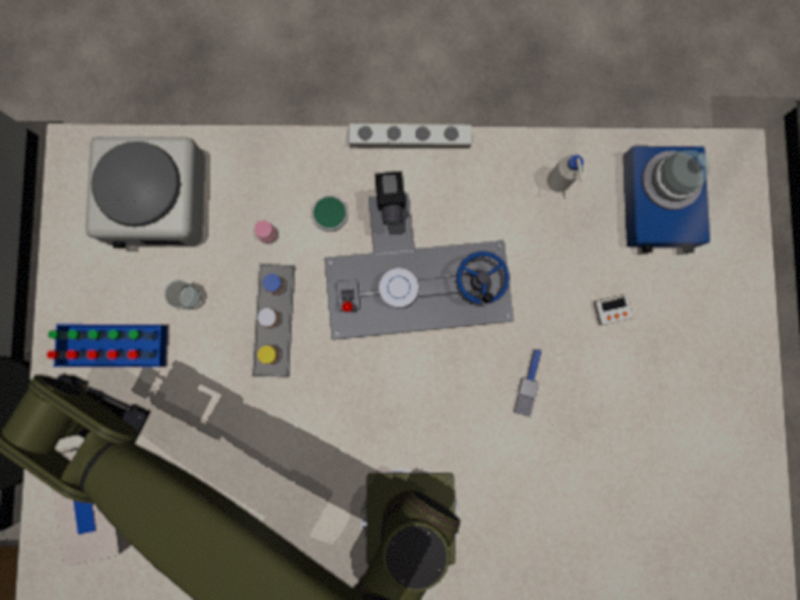

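View pics/scene0b.png

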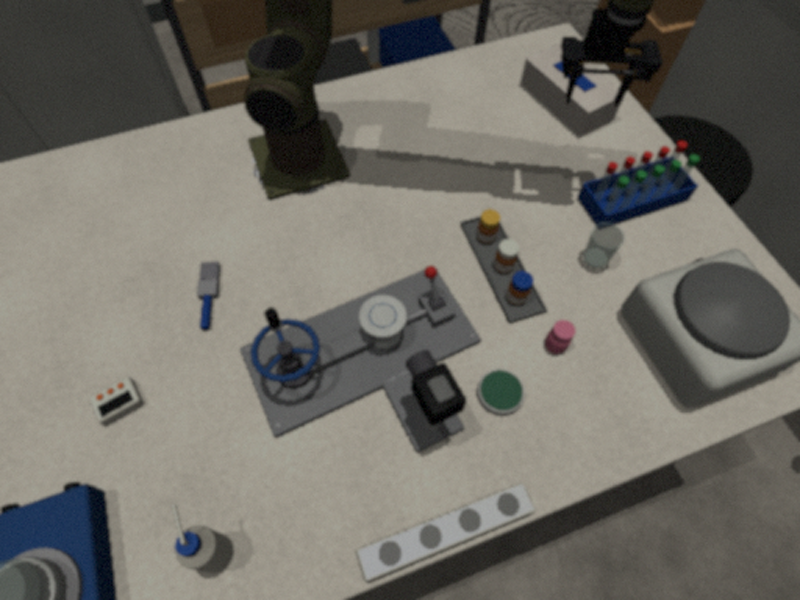

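The top view (800 px wide) shows the jar candidates: blue cap (272,283), which is the one to take. The look-alikes are pink (265,231), white (267,317) and yellow (266,354), and the blue squeeze bottle (573,162) is also not it. The lever ball is at (347,306), the stage at (399,287), the wheel at (482,279) and the knob at (487,297). In the scene view the blue cap is at (521,283), the ball at (431,272) and the knob at (272,317).

Run:
```python
from h import *
import pickle
o=pickle.load(open('o.pkl','rb')); s=512/800
P=lambda n,u,v,z:px(o[n],u*s,v*s,z)
np.set_printoptions(precision=4,suppress=True)
cor=[P('top',*c,.015) for c in [(326,259),(503,241),(513,320),(333,338)]]
print('corners',cor); c=np.mean(cor,0)
print('ctr',c,'len',np.linalg.norm(cor[0]-cor[1]),np.linalg.norm(cor[1]-cor[2]))
ey=(cor[0]-cor[1]+cor[3]-cor[2]);ey[2]=0;ey/=np.linalg.norm(ey);ex=np.array([ey[1],-ey[0],0]);print('yaw',np.degrees(np.arctan2(ex[1],ex[0])))
c[2]=0
M=lambda x,y,z:c+ex*x+ey*y+[0,0,z]
print('pred hub',M(0,-.14,.12),'stage',M(0,.05,.09),'tip',M(-.038,.17,.107))
for n,t in dict(blue=((272,283,.074),(521,281,.074)),white=((267,317,.074),(508,247,.074)),yellow=((266,354,.074),(489,218,.074)),ball=((347,307,.107),(431,272,.107)),stage=((399,287,.085),(383,316,.085)),hub=((482,279,.12),(286,350,.12)),knob=((487,297,.175),(271,314,.175))).items():
    print(n,P('top',*t[0]),P('scene',*t[1]))
print('tray',[P('top',*q,.012) for q in [(260,265),(294,265),(289,376),(253,375)]])
# close crops
t=o['scene']['image'];
a=cv2.resize(t[125:275,150:360],(800,571),interpolation=cv2.INTER_CUBIC);cv2.imwrite('pics/c1.png',a)
```

```text
corners [array([0.604 , 0.2023, 0.015 ]), array([ 0.6494, -0.2267,  0.015 ]), array([ 0.4571, -0.2471,  0.015 ]), array([0.4139, 0.1832, 0.015 ])]
ctr [ 0.5311 -0.0221  0.015 ] len 0.4313765949716865 0.19344571869758503
yaw 5.884540440076031
pred hub [ 0.5455 -0.1614  0.12  ] stage [0.526  0.0276 0.09  ] tip [0.4759 0.1431 0.107 ]
blue [0.5379 0.3195 0.074 ] [0.5499 0.3148 0.074 ]
white [0.4595 0.3292 0.074 ] [0.4667 0.3277 0.074 ]
yellow [0.3753 0.3295 0.074 ] [0.3847 0.3237 0.074 ]
ball [0.4797 0.1444 0.107 ] [0.4862 0.1458 0.107 ]
stage [0.5278 0.0274 0.085 ] [0.5329 0.0295 0.085 ]
hub [ 0.5419 -0.1582  0.12  ] [ 0.5543 -0.1594  0.12  ]
knob [ 0.4955 -0.1601  0.175 ] [ 0.5076 -0.1635  0.175 ]
tray [array([0.5895, 0.361 , 0.012 ]), array([0.5897, 0.2794, 0.012 ]), array([0.3243, 0.2863, 0.012 ]), array([0.3268, 0.3711, 0.012 ])]
```

View pics/c1.png

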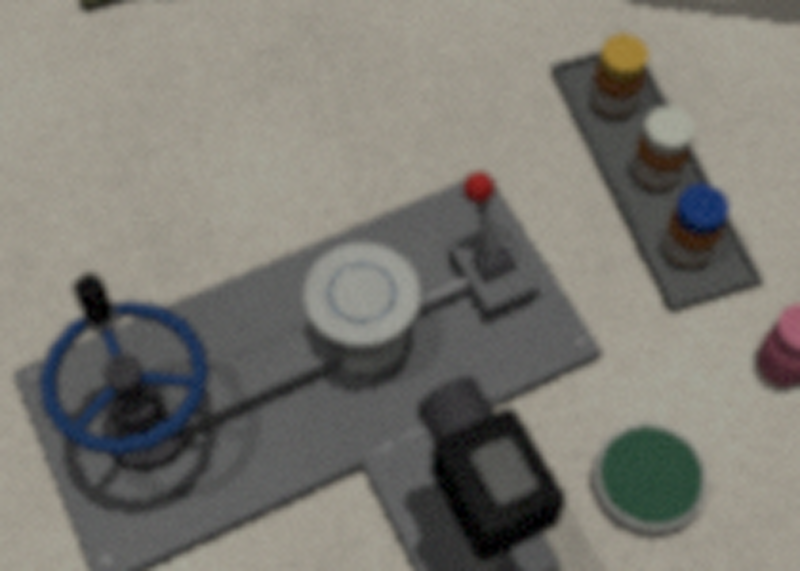

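The crop confirms the choice: the blue-capped jar is on the tray's back place at crop (701,207) and the pink one lies off the tray. Next I square the tool up and take a wrist picture over the tray.

carry_out --pt "0 0 -8.5 0 0 0 -1" --pt "0 0 -8.5 0 0 0 -1" --pt "0 0 -8.5 0 0 0 -1" --pt "0 0 -3 0 0 -0.04 -1" --pt "0 0 0 -0.04 -0.05 -0.04 -1" --pt "0 0 0 -0.04 -0.05 -0.04 -1" --pt "0 0 0 -0.04 -0.05 0 -1" --pt "0 0 0 -0.04 -0.05 0 -1" --pt "0 0 0 -0.02 -0.05 0 -1" --pt "0 0 0 0 0 0 -1" --newtons 20

```text
time_s: 1.1
ee_pos: [0.4257, 0.4036, 0.3062]
eef_rot: [0.134, -3.133, 0.021]
contact_force: [-0.0, 0.1, 0.3]
finger_gap: 1.003
```

Run:
```python
from h import *
import pickle
s=readout.state();print(s['ee_pos'],rot(s['eef_rot']).round(3))
c=cap('wrist','w0.png');pickle.dump(c,open('w0.pkl','wb'))
print({k:v for k,v in c.items() if k!='image'})
cv2.imwrite('pics/w0b.png',cv2.resize(c['image'],(800,600),interpolation=cv2.INTER_CUBIC))
for n,p in dict(blue=[.544,.317,.074],ball=[.482,.145,.107]).items(): print(n,proj(c,p)*800/512)
```

```text
[0.42570743 0.40362217 0.30616839] [[-0.996 -0.086 -0.005]
 [-0.086  0.996 -0.014]
 [ 0.006 -0.013 -1.   ]]
{'vfov': 60.40903335006573, 'cx': 255.53287013878744, 'cy': 192.6524176312257, 'eye': array([0.35828922, 0.40021673, 0.47663716]), 'attitude': array([1.9975912 , 2.18050271, 0.25371618])}
blue [288.15382274 390.33736018]
ball [ 52.22529591 312.38023382]
```

View pics/w0b.png

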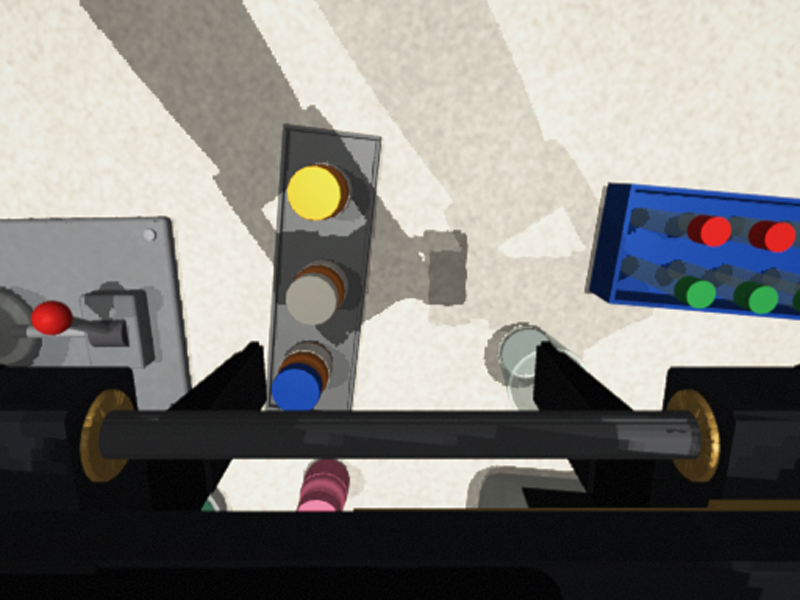

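The wrist picture shows the blue cap at (297,388), the white at (312,299), the yellow at (317,193) and the red ball at (51,318), all close to prediction.

Run:
```python
from h import *
import pickle
c=pickle.load(open('w0.pkl','rb'));k=512/800
P=lambda u,v,z:px(c,u*k,v*k,z).round(4)
print('blue',P(297,388,.074),'white',P(312,299,.074),'yellow',P(317,193,.074),'ball',P(51,318,.107))
print('to pre-push',tool([.435,.145,.13]),tool([.43,.145,.098]))
```

```text
blue [0.5412 0.3244 0.074 ] white [0.4629 0.3335 0.074 ] yellow [0.3789 0.3336 0.074 ] ball [0.4865 0.1437 0.107 ]
to pre-push [ 0.01110556 -0.25818073  0.17918553] [ 0.01585665 -0.25736327  0.211213  ]
```

carry_out --pt "0 0 0 0.003 -0.05 0 1" --pt "0 0 0 0.003 -0.05 0 1" --pt "0 0 0 0.003 -0.05 0.04 1" --pt "0 0 0 0.003 -0.05 0.045 1" --pt "0 0 0 0.003 -0.05 0.045 1" --pt "0 0 0 0.003 -0.008 0.045 1" --pt "0 0 0 0 0 0.03 1" --pt "0 0 0 0 0 0 1"

```text
time_s: 1.95
ee_pos: [0.4242, 0.1823, 0.1264]
eef_rot: [0.152, -3.131, 0.013]
contact_force: [-0.2, 0.1, -0.8]
finger_gap: 0.386
```

Run:
```python
from h import *
print(readout.state()['ee_pos'],tool([.43,.144,.096]),tool([.54,.154,.096]))
```

```text
[0.42420344 0.18230978 0.12636368] [-0.00228704 -0.03844738  0.03065552] [-0.11273543 -0.03914676  0.02984114]
```

carry_out --pt "0 0 0 0 -0.038 0.015 1" --pt "0 0 0 0 -0.008 0.02 1" --pt "0 0 0 0 0 0 1" --pt "0 0 0 0 0 0 1" --pt "0 0 0 0 0 0 1"

```text
time_s: 2.45
ee_pos: [0.4316, 0.1407, 0.0976]
eef_rot: [0.165, -3.137, 0.009]
contact_force: [0.7, 0.3, 0.1]
finger_gap: 0.01
```

Run:
```python
from h import *
print(readout.state()['ee_pos'],tool([.43,.144,.096]),tool([.54,.154,.096]))
```

```text
[0.4315855  0.14065886 0.09757134] [0.00122537 0.00349753 0.00155302] [-0.10921694  0.00192078  0.00145898]
```

carry_out --pt "0 0 0 -0.015 0.003 0.001 1" --pt "0 0 0 -0.015 0.0 0 1" --pt "0 0 0 -0.015 0 0 1" --pt "0 0 0 -0.015 0 0 1" --pt "0 0 0 -0.015 0 0 1" --pt "0 0 0 -0.015 0 0 1" --pt "0 0 0 -0.015 0 0 1" --pt "0 0 0 -0.01 0 0 1"

```text
time_s: 3.25
ee_pos: [0.5456, 0.1679, 0.1075]
eef_rot: [0.179, -3.127, -0.005]
contact_force: [-3.8, 5.1, -3.6]
finger_gap: 0.002
```

Run:
```python
from h import *
c=cap('scene','s1.png')
print(readout.state()['contact_force'])
for x,p in {'ball0':[.4865,.144,.107],'ball1':[.563,.152,.107]}.items():
    q=proj(c,p);print(x,(q-[220,120])*5.33)
cv2.imwrite('pics/s1b.png',cv2.resize(c['image'][120:230,220:370],(800,587),interpolation=cv2.INTER_CUBIC))
```

```text
[-1.18206136  7.94228363 -1.7432533 ]
ball0 [294.94712076 289.59522045]
ball1 [361.95063249 395.2458067 ]
```

View pics/s1b.png

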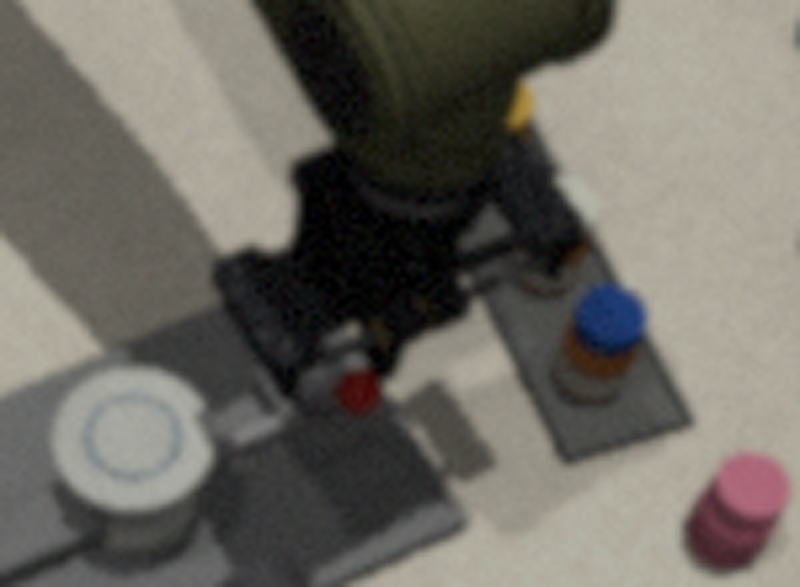

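The red ball is at (358,390), against (362,395) predicted for the released end, so the lever is released. I now back off, rise, and go to the jar.

carry_out --pt "0 0 0 0.025 0 0 1" --pt "0 0 0 0.02 0 0 1" --pt "0 0 0 0 0 -0.05 1" --pt "0 0 0 0 0 -0.05 -1" --pt "0 0 0 -0.01 0.04 -0.02 -1" --pt "0 0 0 -0.01 0.04 0 -1" --pt "0 0 0 -0.01 0.04 0 -1" --pt "0 0 0 -0.01 0.03 0 -1" --pt "0 0 0 0 0 0 -1"

```text
time_s: 4.2
ee_pos: [0.5256, 0.3321, 0.2461]
eef_rot: [-0.193, 3.125, 0.021]
contact_force: [-0.1, -0.6, -0.3]
finger_gap: 0.454
```

Run:
```python
from h import *
s=readout.state();print(s['ee_pos'],s['contact_force'],rot(s['eef_rot']).round(3).tolist(),tool([.5415,.324,.12]))
```

```text
[0.52563839 0.33206075 0.24613797] [-0.07086063 -0.62958438 -0.34022937] [[-0.992, -0.123, 0.01], [-0.123, 0.992, 0.014], [-0.012, 0.012, -1.0]] [-0.01326792 -0.01151654  0.12616927]
```

carry_out --pt "0 0 5 -0.014 -0.01 0.03 -1" --pt "0 0 0 0 -0.002 0.04 -1" --pt "0 0 0 0 0 0.03 -1" --pt "0 0 0 0 0 0 -1" --pt "0 0 0 0 0 0 -1" --pt "0 0 0 0 0 0 -1" --pt "0 0 0 0 0 0 -1"

```text
time_s: 4.9
ee_pos: [0.5462, 0.3278, 0.1575]
eef_rot: [-0.061, 3.114, 0.031]
contact_force: [-0.7, 0.1, -0.3]
finger_gap: 0.988
```

Run:
```python
from h import *
s=readout.state();print(s['ee_pos'],s['finger_gap'],rot(s['eef_rot']).round(3).tolist(),tool([.5415,.324,.029]))
c=cap('scene','s2.png');
for x,p in {'tcp':s['ee_pos'],'below':[.5415,.324,.074]}.items(): print(x,(proj(c,p)-[240,100])*5.33)
cv2.imwrite('pics/s2b.png',cv2.resize(c['image'][100:210,240:390],(800,587),interpolation=cv2.INTER_CUBIC))
```

```text
[0.54618575 0.3278471  0.1575226 ] 0.9877251069293177 [[-0.999, -0.04, 0.026], [-0.039, 0.999, 0.02], [-0.027, 0.019, -0.999]] [ 0.00831391 -0.00615491  0.12824902]
tcp [547.51731945 332.13384038]
below [505.46979557 409.48215794]
```

View pics/s2b.png

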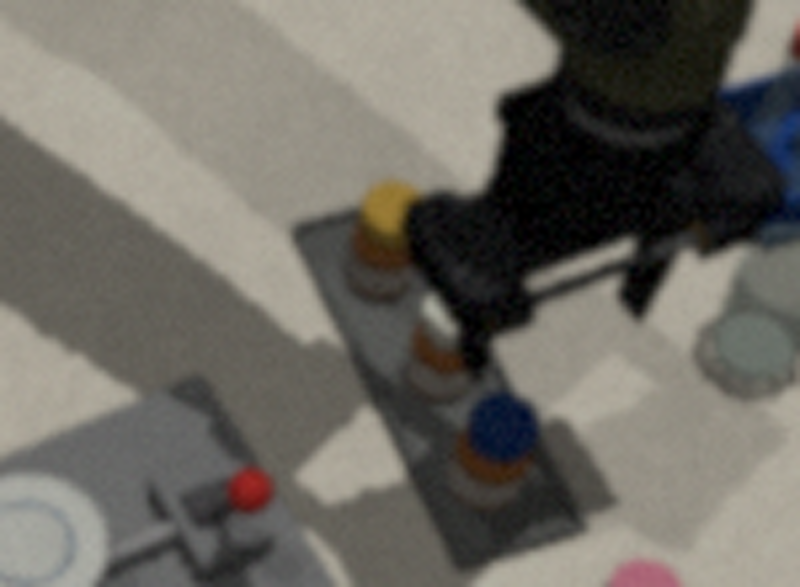

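Cap at (502,420), about 2 source pixels from prediction. The fingers are open and clear of the neighbours. Now I square up and descend.

carry_out --pt "1.1 1.5 0 0.002 -0.004 0.02 -1" --pt "0 0 0 0 0 0.02 -1" --pt "0 0 0 0 0 0.02 -1" --pt "0 0 0 0 0 0 -1"

```text
time_s: 5.35
ee_pos: [0.5469, 0.3244, 0.0976]
eef_rot: [-0.062, 3.137, -0.0]
contact_force: [0.4, -0.4, -0.4]
finger_gap: 0.997
```

Run:
```python
from h import *
s=readout.state();print(s['ee_pos'],s['finger_gap'],rot(s['eef_rot']).round(3).tolist(),tool([.5445,.3235,.029]))
```

```text
[0.54690362 0.3244103  0.09755431] 0.9973671468906045 [[-0.999, -0.039, 0.003], [-0.039, 0.999, -0.0], [-0.003, -0.0, -1.0]] [ 0.00267675 -0.00079996  0.06854557]
```

carry_out --pt "0 0 0 0.0025 -0.001 0.02 -1" --pt "0 0 0 0 0 0.02 -1" --pt "0 0 0 0 0 0.02 -1" --pt "0 0 0 0 0 0.008 -1" --pt "0 0 0 0 0 0 0.3" --pt "0 0 0 0 0 0 0.3" --pt "0 0 0 0 0 0 0.3" --pt "0 0 0 0 0 0 0.3" --pt "0 0 0 0 0 0 0.3" --pt "0 0 0 0 0 0 0.3" --newtons 15

```text
time_s: 6.35
ee_pos: [0.5494, 0.325, 0.0342]
eef_rot: [-0.062, 3.131, 0.003]
contact_force: [-0.5, -0.5, 0.4]
finger_gap: 0.552
```

carry_out --pt "0 0 0 0 0 0 0.3" --pt "0 0 0 0 0 0 0.3" --pt "0 0 0 0 0 0 0.3"

```text
time_s: 6.65
ee_pos: [0.5495, 0.3249, 0.0346]
eef_rot: [-0.062, 3.13, 0.003]
contact_force: [-0.6, 0.3, -0.4]
finger_gap: 0.475
```

carry_out --pt "0 0 0 0 0 -0.01 0.3" --pt "0 0 0 0 0 -0.02 0.3" --pt "0 0 0 0 0 -0.03 0.3" --pt "0 0 0 0 0 -0.03 0.3" --pt "0 0 0 0 0 -0.03 0.3" --pt "0 0 0 0 0 -0.03 0.3" --pt "0 0 0 0 0 0 0.3"

```text
time_s: 7.35
ee_pos: [0.5456, 0.3238, 0.1895]
eef_rot: [-0.062, 3.136, -0.001]
contact_force: [0.9, 0.1, -0.8]
finger_gap: 0.476
```

Run:
```python
from h import *
s=readout.state();print(s['ee_pos'],s['finger_gap'],s['contact_force'],rot(s['eef_rot']).round(3).tolist(),tool([.532,.029,.2]))
c=cap('wrist','w1.png')
import pickle;pickle.dump(c,open('w1.pkl','wb'))
cv2.imwrite('pics/w1b.png',cv2.resize(c['image'],(640,480)))
```

```text
[0.54559714 0.32382987 0.18952945] 0.4762553021965284 [ 0.85255857  0.07939928 -0.80914299] [[-0.999, -0.039, 0.005], [-0.039, 0.999, -0.0], [-0.005, -0.001, -1.0]] [ 0.0251811  -0.29406809 -0.01044231]
```

View pics/w1b.png

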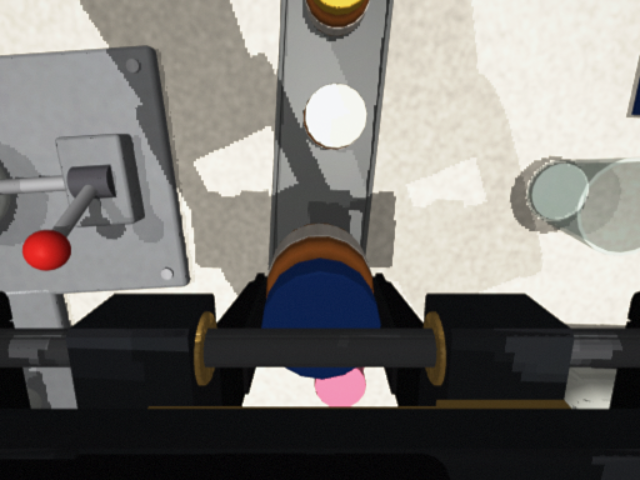

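The jar is held upright, with its cap centre near (321,320), and the lever's red ball at (46,250) is to the back. I move towards the stage and measure it on the way.

carry_out --pt "0 0 0 0.003 -0.03 -0.02 0.3" --pt "0 0 0 0.003 -0.03 -0.01 0.3" --pt "0 0 0 0.003 -0.03 0 0.3" --pt "0 0 0 0.003 -0.03 0 0.3" --pt "0 0 0 0.003 -0.03 0 0.3" --pt "0 0 0 0.002 -0.02 0 0.3" --pt "0 0 0 0 0 0 0.3"

```text
time_s: 8.1
ee_pos: [0.526, 0.1457, 0.2013]
eef_rot: [0.066, -3.118, 0.013]
contact_force: [0.1, -0.1, -2.4]
finger_gap: 0.478
```

Run:
```python
from h import *
import pickle
w=pickle.load(open('w1.pkl','rb'));o=pickle.load(open('o.pkl','rb'))
print('cap',px(w,321*.8,320*.8,.229),'ball',px(w,46*.8,250*.8,.107),'scene stage',[px(o['scene'],244.8,201.6,z) for z in(.082,.092)])
s=readout.state();print(s['ee_pos'],s['contact_force'],rot(s['eef_rot']).round(3).tolist())
c=cap('wrist','w2.png')
pickle.dump(c,open('w2.pkl','wb'))
for z in(.082,.092):print(proj(c,[.532,.029,z])*1.5625)
cv2.imwrite('pics/w2b.png',cv2.resize(c['image'],(800,600)))
```

```text
cap [0.53817196 0.32433586 0.229     ] ball [0.55473558 0.15048575 0.107     ] scene stage [array([0.52902365, 0.029814  , 0.082     ]), array([0.53413537, 0.02813288, 0.092     ])]
[0.52595623 0.14565714 0.20125977] [ 0.14810112 -0.11809504 -2.39226305] [[-0.999, -0.042, -0.022], [-0.042, 0.999, -0.009], [0.023, -0.008, -1.0]]
[199.02597463 298.22236279]
[192.15032912 302.13955725]
```

View pics/w2b.png

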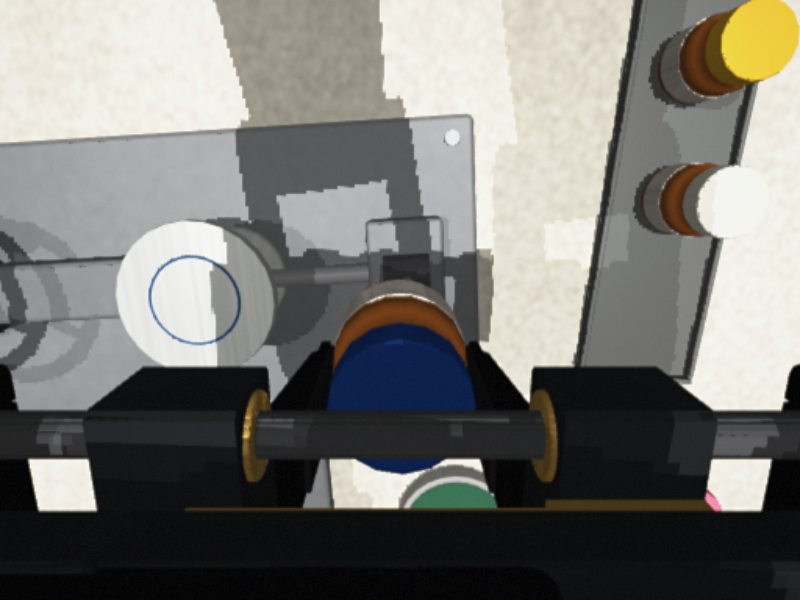

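The blue circle's centre is at (195,300). That agrees with my projection of (0.532, 0.029) for a stage height of about 87 mm.

carry_out --pt "-0.5 -1.3 0 -0.001 -0.02 0 0.3" --pt "0 0 0 -0.001 -0.025 0 0.3" --pt "0 0 0 -0.001 -0.025 0 0.3" --pt "0 0 0 -0.001 -0.025 0 0.3" --pt "0 0 0 -0.001 -0.02 0 0.3" --pt "0 0 0 0 0 0 0.3"

```text
time_s: 8.75
ee_pos: [0.5332, 0.0347, 0.1919]
eef_rot: [0.078, -3.129, -0.008]
contact_force: [0.4, -1.2, -1.6]
finger_gap: 0.48
```

Run:
```python
from h import *
s=readout.state();print(s['ee_pos'],s['contact_force'],rot(s['eef_rot']).round(3).tolist(),tool([.537,.029,.13]))
```

```text
[0.53321199 0.03466537 0.19192081] [ 0.42982608 -1.22860759 -1.6404611 ] [[-0.999, -0.05, -0.012], [-0.05, 0.999, 0.005], [0.012, 0.006, -1.0]] [-0.00423681 -0.006198    0.06184065]
```

carry_out --pt "0.3 -0.7 0 -0.004 -0.006 0.02 0.3" --pt "0 0 0 0 0 0.02 0.3" --pt "0 0 0 0 0 0.015 0.3" --pt "0 0 0 0 0 0.004 0.3" --pt "0 0 0 0 0 0.0 0.3"

```text
time_s: 9.25
ee_pos: [0.5368, 0.0346, 0.1279]
eef_rot: [0.084, -3.138, -0.006]
contact_force: [0.7, 0.5, -1.7]
finger_gap: 0.473
```

Run:
```python
from h import *
s=readout.state();print(s['ee_pos'],s['contact_force'],rot(s['eef_rot']).round(3).tolist(),tool([.537,.029,.123]))
```

```text
[0.53678552 0.03462365 0.12792984] [ 0.73325169  0.49738113 -1.73141028] [[-0.999, -0.054, -0.003], [-0.054, 0.999, 0.004], [0.003, 0.004, -1.0]] [ 7.31297372e-05 -5.64705749e-03  4.90715235e-03]
```

carry_out --pt "0 0 0 0 -0.006 0.001 0.3" --pt "0 0 0 0 0 0.003 0.3" --pt "0 0 0 0 0 0.001 0.3"

```text
time_s: 9.55
ee_pos: [0.5383, 0.029, 0.1244]
eef_rot: [0.086, -3.14, -0.006]
contact_force: [-0.3, 0.3, -2.4]
finger_gap: 0.479
```

carry_out --pt "0 0 0 0 0 0.002 0.3" --pt "0 0 0 0 0 0.002 0.3"

```text
time_s: 9.75
ee_pos: [0.5392, 0.0288, 0.1215]
eef_rot: [-0.085, 3.138, 0.006]
contact_force: [-0.8, -0.0, -2.1]
finger_gap: 0.478
```

carry_out --pt "0 0 0 0 0 0.002 0.3" --pt "0 0 0 0 0 0.001 0.3"

```text
time_s: 9.95
ee_pos: [0.5398, 0.0288, 0.1207]
eef_rot: [-0.085, 3.137, 0.006]
contact_force: [-2.9, 0.1, 4.9]
finger_gap: 0.476
```

Contact shows as Fz rising from -2 to +4.9 N at TCP z 0.1207, which puts the stage at about 90 mm. Release.

carry_out --pt "0 0 0 0 0 0 0.3" --pt "0 0 0 0 0 0 -0.3" --pt "0 0 0 0 0 0 -0.3" --pt "0 0 0 0 0 0 -0.6" --pt "0 0 0 0 0 0 -0.8" --pt "0 0 0 0 0 0 -0.8" --pt "0 0 0 0 0 0 -0.8" --pt "0 0 0 0 0 -0.02 -0.8" --pt "0 0 0 0 0 -0.03 -0.8" --pt "0 0 0 0 0 -0.04 -0.8"

```text
time_s: 10.95
ee_pos: [0.5355, 0.0285, 0.2051]
eef_rot: [0.085, -3.13, -0.008]
contact_force: [0.5, 0.2, -1.1]
finger_gap: 0.897
```

carry_out --pt "0 0 0 0 0 -0.04 -0.6" --pt "0 0 0 0 -0.03 0 -0.4" --pt "0 0 0 0 -0.04 0 -0.4" --pt "0 0 0 0.01 -0.04 0 -0.4" --pt "0 0 0 0 0 0 -0.4"

```text
time_s: 11.45
ee_pos: [0.5358, -0.0849, 0.2558]
eef_rot: [-0.091, 3.135, 0.003]
contact_force: [0.4, 0.3, 0.9]
finger_gap: 0.701
```

Run:
```python
from h import *
import pickle
s=readout.state();print(s['ee_pos'],s['contact_force'],s['finger_gap'],rot(s['eef_rot']).round(3).tolist())
c=cap('wrist','w3.png')
pickle.dump(c,open('w3.pkl','wb'))
print('jar top exp',proj(c,[.532,.029,.160])*1.5625,'knob top',proj(c,[.5,-.162,.1745])*1.5625,'hub',proj(c,[.548,-.16,.12])*1.5625)
cv2.imwrite('pics/w3b.png',cv2.resize(c['image'],(800,600)))
```

```text
[ 0.53576477 -0.08485494  0.25581645] [0.42207872 0.34657213 0.90007393] 0.7005158681846603 [[-0.998, -0.058, 0.006], [-0.058, 0.998, 0.002], [-0.006, 0.002, -1.0]]
jar top exp [611.49384434 306.48190511] knob top [243.95243289 228.84405528] hub [274.4100581  297.22302694]
```

View pics/w3b.png

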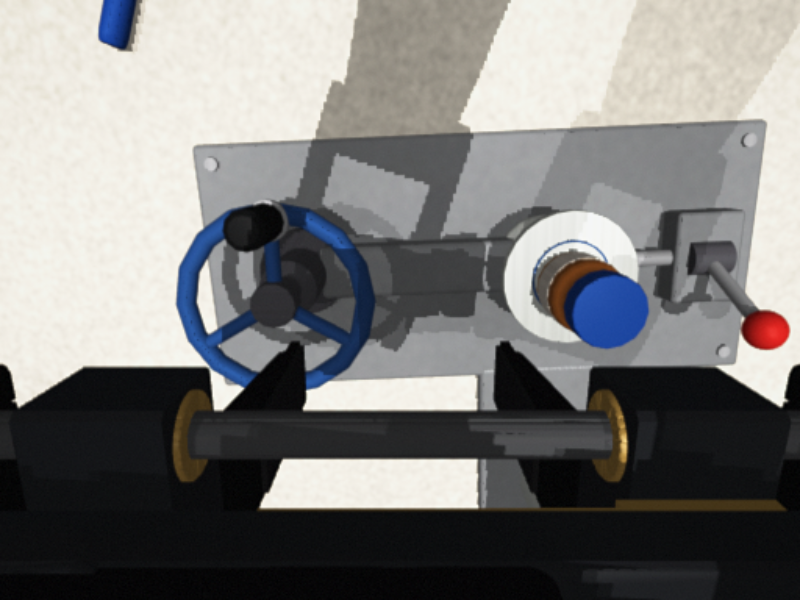

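The jar stands on the stage with its cap at (610,310) against (611,306) expected. The wheel rim is centred near (276,295) and the knob top at (243,230), both as predicted.

Run:
```python
from h import *
import pickle
c=pickle.load(open('w3.pkl','rb'));k=512/800
k_=px(c,243*k,230*k,.1745);h=px(c,276*k,295.5*k,.12);print('knob',k_,'hub',h,np.linalg.norm((k_-h)[:2]),'jar',px(c,610*k,310*k,.16))
print(tool([k_[0],k_[1],.2]))
```

```text
knob [ 0.50058794 -0.16247105  0.1745    ] hub [ 0.54685668 -0.15902865  0.12      ] 0.04639662033629536 jar [0.53398321 0.02851804 0.16      ]
[ 0.04055058 -0.07719244  0.05543271]
```

carry_out --pt "0 0 0 0.02 -0.035 0.01 -0.5" --pt "0 0 0 0.02 -0.035 0.01 -0.5" --pt "0 0 0 0 -0.005 0.02 -0.5" --pt "0 0 0 0 0 0.01 -0.5" --pt "0 0 0 0 0 0 -0.5" --newtons 25

```text
time_s: 12.0
ee_pos: [0.5016, -0.1584, 0.2043]
eef_rot: [-0.1, 3.131, 0.008]
contact_force: [-0.1, -0.1, 0.2]
finger_gap: 0.747
```

Run:
```python
from h import *
s=readout.state();print(s['ee_pos'],s['finger_gap'],rot(s['eef_rot']).round(3).tolist(),tool([.5005,-.1625,.135]))
```

```text
[ 0.50159619 -0.15837643  0.20429283] 0.7466415959580095 [[-0.998, -0.064, 0.009], [-0.064, 0.998, 0.006], [-0.009, 0.005, -1.0]] [ 0.00198133 -0.00438702  0.06925698]
```

carry_out --pt "0 0 0 0.003 -0.004 0.02 -0.5" --pt "0 0 0 0 0 0.02 -0.5" --pt "0 0 0 0 0 0.018 -0.5" --pt "0 0 0 0 0 0.008 -0.5" --pt "0 0 0 0 0 0 0.5" --pt "0 0 0 0 0 0 0.8" --pt "0 0 0 0 0 0 0.8" --pt "0 0 0 0 0 0 0.8" --pt "0 0 0 0 0 0 0.8" --pt "0 0 0 0 0 0 0.8"

```text
time_s: 13.0
ee_pos: [0.5064, -0.1578, 0.1449]
eef_rot: [-0.115, 3.119, 0.001]
contact_force: [0.6, -3.6, -3.1]
finger_gap: 0.299
```

carry_out --pt "0 0 0 0 0 0 0.8" --pt "0 0 0 0 0 0 0.8" --pt "0 0 0 0 0 0 0.8"

```text
time_s: 13.3
ee_pos: [0.5063, -0.1586, 0.1448]
eef_rot: [-0.114, 3.119, -0.001]
contact_force: [0.0, -0.4, -1.6]
finger_gap: 0.225
```

Run:
```python
from h import *
s=readout.state();print(s['ee_pos'],s['finger_gap']*95,s['contact_force'],rot(s['eef_rot']).round(3).tolist())
```

```text
[ 0.50634328 -0.1585679   0.14482159] 21.358555323412677 [ 0.00268009 -0.38951632 -1.56728363] [[-0.997, -0.073, 0.021], [-0.073, 0.997, 0.0], [-0.021, -0.001, -1.0]]
```

Gap 21 mm, so the knob is held, but the pads sit about 6 mm off its axis. I re-centre them before cranking.

carry_out --pt "0 0 0 0 0 0 0.3" --pt "0 1.2 0 0.003 0 0.003 0.3" --pt "0 0 0 0.003 0 0.003 0.3" --pt "0 0 0 0.0 0 0 0.3" --pt "0 0 0 0 0 0 0.8" --pt "0 0 0 0 0 0 0.8" --pt "0 0 0 0 0 0 0.8" --pt "0 0 0 0 0 0 0.8"

```text
time_s: 14.1
ee_pos: [0.4998, -0.1587, 0.1383]
eef_rot: [0.115, -3.137, 0.001]
contact_force: [0.2, -0.6, -0.1]
finger_gap: 0.226
```

```bash
cat > crank.py <<'E'
from h import *
import sys
a0,step,n=map(float,sys.argv[1:4]); H=np.array([.5495,-.160])
s=readout.state();Rm=rot(s['eef_rot']);p=s['ee_pos'];print(p,s['finger_gap']*95,s['contact_force'].round(1),Rm[:,2].round(3))
d=p[:2]-H;print('r',np.hypot(*d),'ang',np.degrees(np.arctan2(d[1],d[0])))
a=np.radians(a0-step*np.arange(int(n)+1)); q=H+.05*np.c_[np.cos(a),np.sin(a)]
for v in np.diff(q,axis=0): print((Rm.T@np.r_[v,0]).round(4)[:2].tolist())
E
python3 crank.py 183 20 9
```

```text
[ 0.49980034 -0.15870346  0.13828332] 21.49667343969272 [ 0.2 -0.6 -0.1] [-0.002 -0.001 -1.   ]
r 0.04971656694078541 ang 178.50563585817955
[-0.0034, 0.017]
[-0.009, 0.0149]
[-0.0135, 0.0109]
[-0.0164, 0.0056]
[-0.0174, -0.0004]
[-0.0162, -0.0063]
[-0.0131, -0.0114]
[-0.0084, -0.0152]
[-0.0027, -0.0172]
```

carry_out --pt "0 0 0 -0.003 0.017 0 0.8" --pt "0 0 0 -0.009 0.015 0 0.8" --pt "0 0 0 -0.0135 0.011 0 0.8" --pt "0 0 0 -0.0165 0.0055 0 0.8"

```text
time_s: 14.5
ee_pos: [0.5382, -0.1113, 0.1382]
eef_rot: [0.111, -3.138, 0.018]
contact_force: [-2.3, -7.0, 1.1]
finger_gap: 0.227
```

```bash
python3 crank.py 100 20 9
```

```text
[ 0.53820989 -0.11127841  0.13823873] 21.54792740053672 [-2.3 -7.   1.1] [-0.002 -0.011 -1.   ]
r 0.050012602279228276 ang 103.04671399113622
[-0.0173, -0.0012]
[-0.0159, -0.0071]
[-0.0125, -0.0121]
[-0.0076, -0.0156]
[-0.0018, -0.0173]
[0.0042, -0.0168]
[0.0097, -0.0144]
[0.0141, -0.0102]
[0.0167, -0.0048]
```

The radius comes out at 50.0 mm, so the hub estimate is good. I keep cranking.

carry_out --pt "0 0 0 -0.0173 -0.0005 0 0.8" --pt "0 0 0 -0.016 -0.007 0 0.8" --pt "0 0 0 -0.0125 -0.012 0 0.8" --pt "0 0 0 -0.0076 -0.0156 0 0.8" --pt "0 0 0 -0.0018 -0.0173 0 0.8" --pt "0 0 0 0.0042 -0.0168 0 0.8" --pt "0 0 0 0.0097 -0.0144 0 0.8" --pt "0 0 0 0.0141 -0.01 0 0.8"

```text
time_s: 15.3
ee_pos: [0.583, -0.1973, 0.1384]
eef_rot: [-0.117, 3.124, 0.002]
contact_force: [8.0, -2.4, -4.8]
finger_gap: 0.222
```

```bash
python3 - <<'E'
from h import *
p=readout.state()['ee_pos'][:2]-[.5495,-.160];print(np.degrees(np.arctan2(p[1],p[0])))
E
python3 crank.py -60 20 9
```

```text
-48.078514869003335
[ 0.58300472 -0.19731346  0.13839642] 21.131013493162623 [ 8.  -2.4 -4.8] [ 0.015  0.002 -1.   ]
r 0.05014838100713459 ang -48.078514869003335
[0.0167, -0.0047]
[0.0173, 0.0013]
[0.0158, 0.0071]
[0.0124, 0.0121]
[0.0075, 0.0156]
[0.0017, 0.0173]
[-0.0043, 0.0168]
[-0.0098, 0.0143]
[-0.0141, 0.0101]
```

carry_out --pt "0 0.8 0 0.0152 -0.0085 0 0.8" --pt "0 0 0 0.0172 -0.0025 0 0.8" --pt "0 0 0 0.017 0.0035 0 0.8" --pt "0 0 0 0.0148 0.009 0 0.8" --pt "0 0 0 0.011 0.0135 0 0.8" --pt "0 0 0 0.006 0.0163 0 0.8" --pt "0 0 0 0 0.0174 0 0.8" --pt "0 0 0 -0.006 0.0163 0 0.8"

```text
time_s: 16.1
ee_pos: [0.5037, -0.1406, 0.1383]
eef_rot: [-0.107, 3.126, -0.004]
contact_force: [3.6, -6.3, -5.0]
finger_gap: 0.224
```

```bash
python3 crank.py 165 20 9
```

```text
[ 0.50371862 -0.14057985  0.13828959] 21.25231132019852 [ 3.6 -6.3 -5. ] [ 0.013 -0.002 -1.   ]
r 0.04973004268613867 ang 157.01367276198377
[-0.0084, 0.0152]
[-0.0131, 0.0114]
[-0.0162, 0.0062]
[-0.0174, 0.0003]
[-0.0164, -0.0056]
[-0.0135, -0.0109]
[-0.009, -0.0149]
[-0.0033, -0.017]
[0.0027, -0.0172]
```

carry_out --pt "0 0 0 -0.0105 0.0138 0 0.8" --pt "0 0 0 -0.0145 0.0096 0 0.8" --pt "0 0 0 -0.017 0.004 0 0.8" --pt "0 0 0 -0.0173 -0.0018 0 0.8" --pt "0 0 0 -0.0155 -0.0075 0 0.8"

```text
time_s: 16.6
ee_pos: [0.5731, -0.1157, 0.1382]
eef_rot: [0.113, -3.138, 0.014]
contact_force: [-6.5, -3.0, 3.4]
finger_gap: 0.223
```

```bash
python3 crank.py 60 12 9
```

```text
[ 0.57306001 -0.11566225  0.13821597] 21.18394728189327 [-6.5 -3.   3.4] [-0.001 -0.009 -1.   ]
r 0.05020866981819736 ang 62.014902827287045
[-0.008, -0.0067]
[-0.0064, -0.0083]
[-0.0046, -0.0094]
[-0.0025, -0.0101]
[-0.0003, -0.0104]
[0.0018, -0.0103]
[0.0039, -0.0097]
[0.0059, -0.0087]
[0.0075, -0.0072]
```

Total turned: 476°. I go on in 12° rows and watch for the stop.

carry_out --pt "0 0 0 -0.008 -0.0067 0 0.8" --pt "0 0 0 -0.0064 -0.0083 0 0.8" --pt "0 0 0 -0.0046 -0.0094 0 0.8" --pt "0 0 0 -0.0025 -0.0101 0 0.8"

```text
time_s: 17.0
ee_pos: [0.5979, -0.1464, 0.1383]
eef_rot: [0.115, -3.134, 0.003]
contact_force: [-1.8, 2.9, 1.4]
finger_gap: 0.226
```

```bash
python3 crank.py 14 12 9
```

```text
[ 0.59787214 -0.14640374  0.1382524 ] 21.48943503725831 [-1.8  2.9  1.4] [-0.006 -0.002 -1.   ]
r 0.050246617686157936 ang 15.699409676860725
[-0.0007, -0.0104]
[0.0015, -0.0103]
[0.0036, -0.0098]
[0.0056, -0.0088]
[0.0073, -0.0075]
[0.0087, -0.0058]
[0.0097, -0.0039]
[0.0103, -0.0018]
[0.0104, 0.0004]
```

carry_out --pt "0 0 0 -0.001 -0.0104 0 0.8" --pt "0 0 0 0.0012 -0.0103 0 0.8" --pt "0 0 0 0.0034 -0.0098 0 0.8" --pt "0 0 0 0.0054 -0.009 0 0.8"

```text
time_s: 17.4
ee_pos: [0.5948, -0.1706, 0.1381]
eef_rot: [-0.109, 3.137, 0.066]
contact_force: [6.1, 39.0, 3.1]
finger_gap: 0.229
```

```bash
python3 crank.py -30 12 9
```

```text
[ 0.59476387 -0.17062629  0.13810235] 21.782825563115093 [ 6.1 39.   3.1] [ 0.001  0.042 -0.999]
r 0.046494469582700336 ang -13.211689792096742
[0.0067, -0.008]
[0.0082, -0.0064]
[0.0094, -0.0046]
[0.0101, -0.0025]
[0.0104, -0.0004]
[0.0103, 0.0018]
[0.0097, 0.0039]
[0.0087, 0.0058]
[0.0073, 0.0075]
```

Stop felt: 39 N against the turning direction at 552° of turning. That gives a start angle of about 6.4 rad, consistent with the 90 mm stage height. I hold briefly, then back off a quarter turn.

carry_out --pt "0 0 0 0.001 -0.004 0 0.8" --pt "0 0 0 -0.002 0.013 0 0.8" --pt "0 0 0 0.0015 0.013 0 0.8" --pt "0 0 0 0.0047 0.0122 0 0.8" --pt "0 0 0 0.0078 0.0105 0 0.8" --pt "0 0 0 0.0102 0.0082 0 0.8"

```text
time_s: 18.0
ee_pos: [0.5729, -0.1182, 0.1382]
eef_rot: [-0.108, 3.119, 0.059]
contact_force: [4.9, 0.3, -3.1]
finger_gap: 0.229
```

```bash
python3 crank.py 62 -8 3
```

```text
[ 0.57292739 -0.11821711  0.13819738] 21.72355540995702 [ 4.9  0.3 -3.1] [ 0.019  0.039 -0.999]
r 0.04790253002934503 ang 60.720932449773954
[0.0062, 0.0033]
[0.0066, 0.0024]
[0.0068, 0.0014]
```

carry_out --pt "0 0 0 0.0065 0.003 0 0.8" --pt "0 0 0 0.0066 0.002 0 0.8" --pt "0 0 0 0 0 0 0.8" --pt "0 0 0 0 0 0 0.8"

```text
time_s: 18.4
ee_pos: [0.5599, -0.1122, 0.1382]
eef_rot: [-0.109, 3.111, 0.058]
contact_force: [2.6, 2.4, -2.7]
finger_gap: 0.224
```

```bash
python3 crank.py 78 -8 2
```

```text
[ 0.55989019 -0.11215783  0.13816254] 21.314147159135373 [ 2.6  2.4 -2.7] [ 0.027  0.038 -0.999]
r 0.04895742736352772 ang 77.74698767402093
[0.0068, 0.0015]
[0.007, 0.0005]
```

The wheel is backed off by 86–91°. I let go and rise. For the lever I turn the hand 90° so its wide body stays clear of the raised jar.

carry_out --pt "0 0 0 0 0 0 0.2" --pt "0 0 0 0 0 0 -0.2" --pt "0 0 0 0 0 0 -0.2" --pt "0 0 0 0 0 0 -0.2" --pt "0 0 0 0 0 -0.02 -0.2" --pt "0 0 0 0 0 -0.03 -0.2" --pt "0 0 0 0 0 -0.05 0" --pt "0 0 0 0 0 -0.04 1" --pt "0 0 0 0 0 0 1"

```text
time_s: 19.3
ee_pos: [0.5552, -0.1193, 0.2815]
eef_rot: [-0.105, 3.117, 0.06]
contact_force: [0.3, 0.4, 0.1]
finger_gap: 0.405
```

Run:
```python
from h import *
import pickle
s=readout.state();print(s['ee_pos'],s['joint_pos'].round(2),rot(s['eef_rot']).round(3).tolist())
c=cap('wrist','w4.png');pickle.dump(c,open('w4.pkl','wb'))
k=1.5625
for t in(60,78,95):
  t=np.radians(t);print('knob',proj(c,[.5495+.05*np.cos(t),-.16+.05*np.sin(t),.1745])*k)
print('jar',proj(c,[.533,.0285,.18])*k,'ball',proj(c,[.562,.151,.107])*k)
cv2.imwrite('pics/w4b.png',cv2.resize(c['image'],(800,600)))
```

```text
[ 0.5552151  -0.11925327  0.28151758] [-0.33 -0.1   1.76  0.04  1.47 -1.97] [[-0.998, -0.067, 0.02], [-0.067, 0.997, 0.039], [-0.023, 0.038, -0.999]]
knob [393.71914997 326.38451366]
knob [405.48482549 301.98299429]
knob [409.03048441 276.20626058]
jar [664.00965503 271.38404703] ball [767.90457691 299.254961  ]
```

View pics/w4b.png

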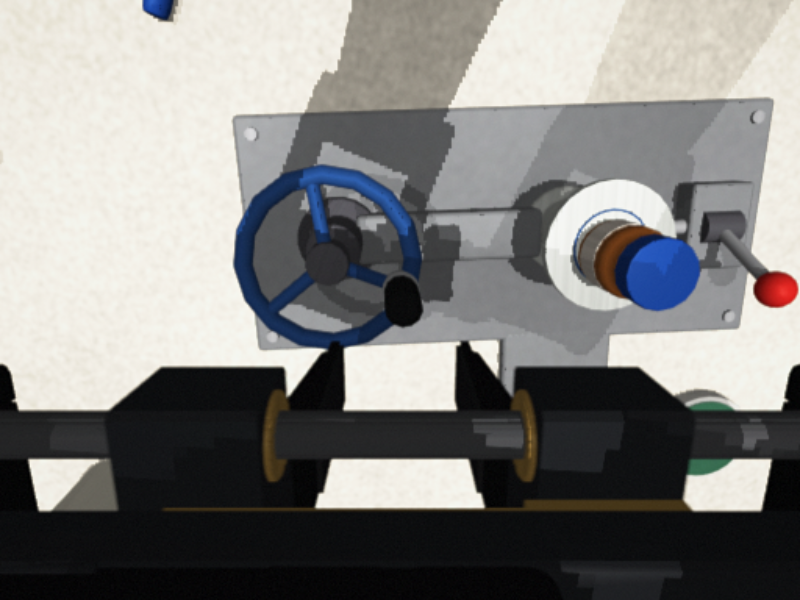

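The wheel's knob is at (404,308), which puts it at about 75°, or 87° back. The jar stands upright on the stage at (657,273) and the ball is at (776,290). Next I turn the hand by 90°.

carry_out --pt "2.2 1.3 0 0 0 0 1" --pt "0 0 8.5 0 0 0 1" --pt "0 0 8.5 0 0 0 1" --pt "0 0 8.5 0 0 0 1" --pt "0 0 8.5 0 0 0 1" --pt "0 0 8.5 0 0 0 1" --pt "0 0 8.5 0 0 0 1" --pt "0 0 8.5 0 0 0 1" --pt "0 0 8.5 0 0 0 1" --pt "0 0 8.5 0 0 0 1"

```text
time_s: 20.35
ee_pos: [0.5475, -0.1175, 0.259]
eef_rot: [-1.87, -2.488, 0.02]
contact_force: [0.6, -0.2, 0.1]
finger_gap: 0.006
```

carry_out --pt "0 0 8 0 0 0 1" --pt "0 0 0 0 0 0 1"

```text
time_s: 20.55
ee_pos: [0.5458, -0.117, 0.2545]
eef_rot: [-2.043, -2.342, 0.027]
contact_force: [0.3, 0.2, 0.3]
finger_gap: 0.005
```

Run:
```python
from h import *
import pickle
c=pickle.load(open('w4.pkl','rb'));print('ball',px(c,776/1.5625,290/1.5625,.107))
s=readout.state();print(s['ee_pos'],s['joint_pos'].round(2),rot(s['eef_rot']).round(3).tolist(),tool([.61,.153,.25]))
```

```text
ball [0.55496208 0.15508491 0.107     ]
[ 0.54581451 -0.11703879  0.25446456] [-0.31 -0.08  1.79 -0.    1.47 -0.44] [[-0.135, 0.99, -0.037], [0.991, 0.136, 0.009], [0.014, -0.036, -0.999]] [0.25877829 0.10036956 0.00451747]
```

carry_out --pt "-2 -0.8 0 0.02 0.02 -0.01 1" --pt "0 0 0 0.045 0.02 -0.005 1" --pt "0 0 0 0.045 0.02 0 1" --pt "0 0 0 0.045 0.015 0 1" --pt "0 0 0 0.045 0.015 0 1" --pt "0 0 0 0.045 0.01 0 1" --pt "0 0 0 0.015 0 0 1" --pt "0 0 0 0 0 0 1"

```text
time_s: 21.35
ee_pos: [0.6064, 0.1625, 0.2569]
eef_rot: [-2.033, -2.38, 0.017]
contact_force: [0.4, -0.1, -0.1]
finger_gap: 0.002
```

Run:
```python
from h import *
s=readout.state();print(s['ee_pos'],rot(s['eef_rot']).round(3).tolist(),tool([.605,.154,.097]))
```

```text
[0.60641536 0.16245605 0.25688538] [[-0.156, 0.988, -0.016], [0.988, 0.156, -0.001], [0.001, -0.016, -1.0]] [-0.0083345  -0.00021259  0.15989788]
```

carry_out --pt "-0.9 0 1.5 -0.008 0 0.03 1" --pt "0 0 0 0 0 0.04 1" --pt "0 0 0 0 0 0.04 1" --pt "0 0 0 0 0 0.03 1" --pt "0 0 0 0 0 0.012 1" --pt "0 0 0 0 0 0 1"

```text
time_s: 21.95
ee_pos: [0.6075, 0.1457, 0.0996]
eef_rot: [2.067, 2.362, -0.002]
contact_force: [0.2, -0.9, 1.0]
finger_gap: 0.006
```

Run:
```python
from h import *
s=readout.state();print(s['ee_pos'],s['contact_force'],rot(s['eef_rot']).round(3).tolist(),tool([.505,.144,.097]))
```

```text
[0.60745472 0.14565523 0.09962599] [ 0.2215489  -0.89847384  0.98359993] [[-0.133, 0.991, 0.001], [0.991, 0.133, -0.003], [-0.003, 0.001, -1.0]] [ 0.01196699 -0.10177003  0.0025015 ]
```

carry_out --pt "0 0 0 0.008 0 0.002 1" --pt "0 0 0 0.0005 -0.015 0 1" --pt "0 0 0 0.0005 -0.015 0 1" --pt "0 0 0 0.0005 -0.015 0 1" --pt "0 0 0 0.0005 -0.015 0 1"

```text
time_s: 22.45
ee_pos: [0.5568, 0.1483, 0.1106]
eef_rot: [2.055, 2.348, 0.03]
contact_force: [2.1, -0.4, 6.9]
finger_gap: 0.007
```

Run:
```python
from h import *
s=readout.state();print(s['ee_pos'],s['contact_force'],rot(s['eef_rot']).round(3).tolist(),tool([.505,.145,.097]))
```

```text
[0.55680646 0.14830262 0.11057362] [ 2.11282737 -0.39142211  6.87772346] [[-0.132, 0.991, 0.028], [0.991, 0.132, 0.0], [-0.003, 0.028, -1.0]] [ 0.00361629 -0.05215113  0.01209303]
```

carry_out --pt "0 0 0 0.001 -0.013 0.005 1" --pt "0 0 0 0.001 -0.013 0.005 1" --pt "0 0 0 0.001 -0.013 0.003 1"

```text
time_s: 22.75
ee_pos: [0.526, 0.1479, 0.1087]
eef_rot: [2.043, 2.336, 0.06]
contact_force: [1.1, -1.0, 2.0]
finger_gap: 0.004
```

Run:
```python
from h import *
s=readout.state();print(s['ee_pos'],s['contact_force'],rot(s['eef_rot']).round(3).tolist(),tool([.505,.145,.097]))
```

```text
[0.52601679 0.14791217 0.10867343] [ 1.11743284 -0.98990526  2.03498439] [[-0.133, 0.99, 0.054], [0.991, 0.133, 0.004], [-0.003, 0.054, -0.999]] [-5.72054955e-05 -2.18161948e-02  1.05121733e-02]
```

carry_out --pt "1.5 0 0 0 -0.01 0.005 1" --pt "1.5 0 0 0 -0.01 0.004 1" --pt "0 0 0 0 -0.008 0.002 1" --pt "0 0 0 0 -0.006 0.001 1"

```text
time_s: 23.15
ee_pos: [0.4998, 0.1449, 0.0986]
eef_rot: [2.056, 2.351, 0.029]
contact_force: [25.7, 3.8, -10.3]
finger_gap: 0.005
```

Run:
```python
from h import *
s=readout.state();print(s['ee_pos'],s['contact_force'],rot(s['eef_rot']).round(3).tolist())
c=cap('scene','s3.png')
for x,p in {'ball0':[.4865,.144,.107],'ball1':[.557,.153,.107],'ball0.2':[.502,.146,.111]}.items(): print(x,(proj(c,p)-[180,110])*4)
cv2.imwrite('pics/s3b.png',cv2.resize(c['image'][110:250,180:370],(760,560),interpolation=cv2.INTER_CUBIC))
```

```text
[0.49984535 0.14494864 0.0986084 ] [ 25.70147186   3.77859981 -10.27689105] [[-0.133, 0.991, 0.026], [0.991, 0.133, 0.002], [-0.002, 0.026, -1.0]]
ball0 [381.3486835  257.33224799]
ball1 [429.60809793 329.53092242]
ball0.2 [392.08843759 269.98335827]
```

View pics/s3b.png

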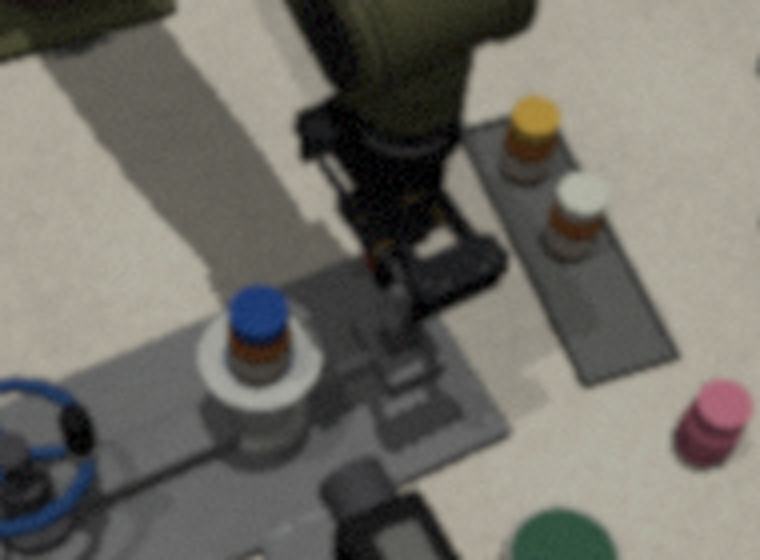

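A 25 N resistance and the red ball at about (372,258), by the locked prediction (381,257), show the lever at its front stop. I back off, rise and check.

carry_out --pt "0 0 0 0 0.015 0 1" --pt "0 0 0 0 0.02 0 1" --pt "0 0 0 0 0.005 -0.03 1" --pt "0 0 0 0 0 -0.05 1" --pt "0 0 0 0.02 0 -0.05 1" --pt "0 0 0 0.04 -0.02 -0.02 1" --pt "0 0 0 0.04 -0.03 0 1" --pt "0 0 0 0.03 -0.03 0 1" --pt "0 0 0 0 0 0 1"

```text
time_s: 24.1
ee_pos: [0.4328, 0.2702, 0.2443]
eef_rot: [2.073, 2.358, 0.001]
contact_force: [-0.9, -0.5, 0.1]
finger_gap: 0.008
```

Run:
```python
from h import *
s=readout.state();print(s['ee_pos'],s['contact_force'])
c=cap('scene','s4.png')
for x,p in {'ball0':[.4865,.144,.107],'ball0.2':[.502,.146,.111],'jar':[.533,.0285,.179],'knob75':[.5625,-.1117,.1745]}.items(): print(x,(proj(c,p)-[150,110])*4)
cv2.imwrite('pics/s4b.png',cv2.resize(c['image'][110:250,150:350],(800,560),interpolation=cv2.INTER_CUBIC))
```

```text
[0.43282345 0.27023308 0.24434712] [-0.85086902 -0.54319057  0.14166027]
ball0 [501.3486835  257.33224799]
ball0.2 [512.08843759 269.98335827]
jar [376.89757858 304.29983128]
knob75 [191.68473064 408.64119318]
```

View pics/s4b.png

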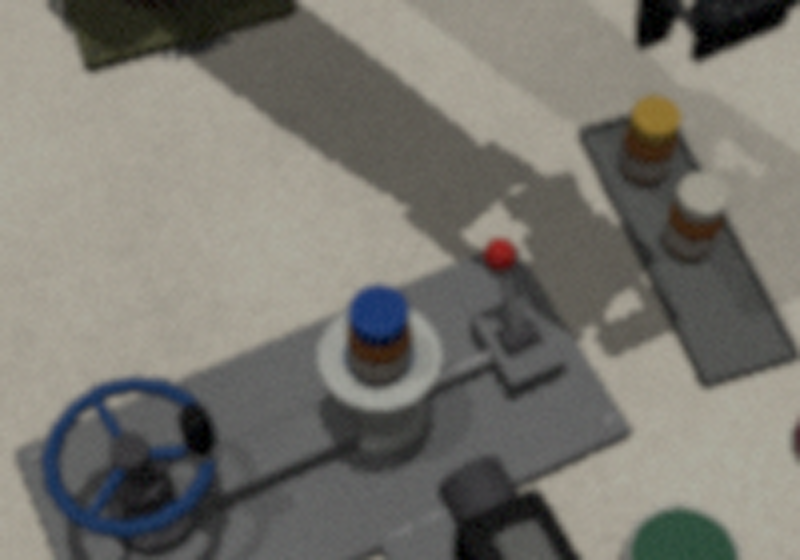

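The ball is at (500,255) against (501,257) for locked. The jar cap is at (379,308) against (377,304), and the knob at about (193,412) against (192,409). All agree, so I hand in.

```bash
python3 -c "
from bench import arm; print(arm.hand_in())"
```

```text
the job is handed in; nothing more can be done
None
```

The job is done and handed in at about 24 s of the 72 s allowed; the hand-in gives no verdict. I released the lever, set the blue-capped jar on the stage and let go. I then cranked the wheel about 552° clockwise to its stop, felt at 39 N, backed it off about 87° and swung the lever back to lock.

The last picture agreed with what I expected:
- **Lever:** the red ball was within about 2 px of its original locked position in the 4x crop (under 1 px in the camera's own image).
- **Jar:** it stood upright within a few millimetres of the stage's centre.
- **Wheel:** the knob was at about 75°, which is 86–91° back from the stop against the 90° wanted. The spread is because the knob slipped about 3 mm in the pads at the stop.
- **Other things:** the white and yellow jars were still in their tray places. I did not measure the petri dish, timer, brush or beaker again, but nothing showed contact with them.
- **Arm:** it was clear of everything, with no contact force beyond noise.

Two small disagreements turned up, neither of which mattered:
- The top camera read about 7–10 mm short in x compared with the other two, so I did not rely on it.
- The fingers slid about 14 mm sideways on the ball during the first lever push.

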